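# Fit the lid pair to the glue pot, lock the brush lid, take the cover off

## Task

Make the glue pot ready for use: lift the nested lid pair by the cover's bar handle and lower it gently, not dropped, onto the pot so that the brush lid clipped inside the cover sits flat in the mouth with its two ears between the rim pins, and turn the pot's lock collar clockwise by its knob all the way to the locked mark so that its claws hold the brush lid down. Only then pull the cover alone straight up off its snap clips, leaving the brush lid seated and the collar locked, and finish still holding the cover by its handle about 10 cm above where it sat. Leave the brush, the glue bottle and the jar of pins where they are.

Things in the scene. Friction and masses are not known exactly. Their poses are not given: they have to be found in the camera images.
- glue_pot: Fixed round aluminium pot on a bolted steel foot plate (120x120x8 mm); rim 88 mm across, 62 mm above the bench. Origin: centre of the plate's underside, on the bench, z up. Four pins, 5 mm thick, 4.5 mm high, stand on the rim 40 mm from the axis, 30 degrees either side of +x and of -x: the lid's ears must lie along the pot's x axis, either way round, within 5 degrees.
- pot_seat (a point): Centre of the pot's mouth at rim height, 62 mm above the bench; bore 68 mm wide. The underside of the brush lid's flange comes to rest here.
- locked_mark (a point): Two raised lines side by side on the quadrant plate below the collar's lever: here the lever lies when locked (a single line marks open; a stop peg stands beyond each). 76 mm from the pot's axis at 147.5 degrees counter-clockwise from the pot's x axis, 46 mm above the bench. The plate (84 mm radius) is on the pot's -x side.
- lock_collar (a joint): Turn of the steel collar captive round the rim (106 mm across, top 75 mm above the bench), rad, growing clockwise seen from above: 0 open (knob at -147.5 degrees from the pot's x axis), 1.134 locked mark and stop (knob at +147.5, by way of -x). Below 0.3 its two claws leave the ears' way free; locked, they stand 2 mm above the ears. Friction of 0.15 Nm holds it.
- collar_knob (a point): Middle of the collar's upright black knob, moving with it; grip or push it from above. 17 mm thick, 90 mm from the pot's axis, reaching from 60 to 99 mm above the bench; this point is at 83 mm. The lever below it is 14 mm wide and passes under the cover's skirt.
- cover: Outer lid: round steel dish, 124 mm across, hollow below, 220 g. x along the bar handle, z up. Origin on its axis 38 mm below its top face, 20 mm below its skirt: both lids' origins coincide when nested (on the bench at the start, 50 mm above it on the pot). Two sprung rollers inside snap under the brush lid's beads, carry it, and let go at 3 to 5 N of straight pull.
- cover_handle (a point): Centre of the cover's black bar handle, 66 mm above the cover's origin. The bar is 84 mm long along the cover's x, 14 mm wide, 14 mm high, on posts 32 mm either side of the middle, with 21 mm free below it.
- brush_lid: Inner lid, steel, 100 g, clipped inside the cover at the start and keyed to it. Origin: centre of its underside. Tapered spigot 57 to 63 mm wide, 12 mm high; flange 74 mm wide, 5 mm thick, with two ears 28 mm wide at +x and -x (along the bar handle) out to 42.5 mm; slotted chimney 44x22 mm for a flat brush, its top 35 mm above the origin.
- brush_lid_flange (a point): Centre of the underside of the brush lid's flange, 12 mm above its origin; coincides with pot_seat when seated.
- paint_brush: Flat brush with wooden handle, 32x158x12 mm, lying on the bench between lids and pot; leave it.
- glue_bottle: White glue bottle with cone nozzle, 59 mm across, 165 mm tall, beyond the pot to its left; leave it.
- jar_pins: Jar of pins with a screw cap, 58 mm across, 72 mm high, at the back between lids and pot; leave it.
Not all that is in view belongs to the job. Leave any yellow look-alike of the cover alone.

How it is judged:
On the way, in this order (a step that is already met when the one before it is completed fails the run):
1. the nested lid pair sits on the open pot: brush lid flat in the mouth, ears between the pins, cover still on it (horizontal distance between brush_lid_flange and pot_seat below 0.004 m and z of brush_lid_flange in the frame of pot_seat below 0.0025 m and angle between brush_lid's own z axis and vertical below 0.06 rad and angle between the x axis of brush_lid and the x axis of glue_pot, either way round below 0.15 rad and distance between cover and brush_lid below 0.004 m and value of joint lock_collar below 0.3 rad), for 0.2 s.
2. the collar is turned to its locked mark with both lids still in place (horizontal distance between brush_lid_flange and pot_seat below 0.004 m and z of brush_lid_flange in the frame of pot_seat below 0.0045 m and angle between brush_lid's own z axis and vertical below 0.06 rad and angle between the x axis of brush_lid and the x axis of glue_pot, either way round below 0.15 rad and distance between cover and brush_lid below 0.004 m and value of joint lock_collar above 1.03 rad), for 0.2 s.
At the end, for the whole second after the job is handed in: Brush lid seated (4 mm sideways, 2.5 mm in height, 0.06 rad level, 0.15 rad in turn); collar over 1.03 of 1.134 rad; cover still and upright (0.25 rad) in the fingers, within 80 mm of the pot's axis, 60 mm or more above where it sat, touching neither lid nor pot (horizontal distance between brush_lid_flange and pot_seat below 0.004 m and z of brush_lid_flange in the frame of pot_seat below 0.0025 m and angle between brush_lid's own z axis and vertical below 0.06 rad and angle between the x axis of brush_lid and the x axis of glue_pot, either way round below 0.15 rad and value of joint lock_collar above 1.03 rad and linear speed of brush_lid below 0.02 m/s and z of cover in the frame of brush_lid above 0.06 m and contact force between the fingers and cover above 1 N and contact force between cover and brush_lid below 0.05 N and contact force between cover and glue_pot below 0.05 N and linear speed of cover below 0.03 m/s and horizontal distance between cover and glue_pot below 0.08 m and angle between cover's own z axis and vertical below 0.25 rad); the arm keeps its last pose, push and grip.
It fails at once if the lids were dropped: out of the fingers and falling (contact force between the fingers and cover below 0.05 N and height (world z) of cover above 0.01 m and linear speed of cover above 0.35 m/s).
It fails at once if the collar was locked without the brush lid in place, or the brush lid was torn up or tilted under the locked collar (value of joint lock_collar above 1.03 rad and (z of brush_lid_flange in the frame of pot_seat above 0.006 m or horizontal distance between brush_lid_flange and pot_seat above 0.006 m or angle between brush_lid's own z axis and vertical above 0.12 rad)).
It fails at once if the flat brush was moved (distance of paint_brush from where it was at the start of the episode above 0.02 m).
It fails at once if the glue bottle was moved (distance of glue_bottle from where it was at the start of the episode above 0.02 m).
It fails at once if the jar of pins was moved (distance of jar_pins from where it was at the start of the episode above 0.02 m).
It also fails if it takes over 67 s, if anything falls off the work surface, if the arm or the gripper's body presses on something with over 40 N, if the wrist force passes 120 N, or if a joint passes its speed limit or range.

## Robot

A 7-joint arm with a two-finger parallel gripper is mounted at the origin on a cart in front of the work surface, level with it; the furniture and walls round the work are solid. World frame = base frame: x ahead of the robot, y to its left, z up, the work surface at z = 0. Lengths are in m, angles in rad, forces in N, time in s.
With the tool pointing down it reaches from about 0.4 to 0.85 m from the base axis. Payload 4.5 kg.
Tool frame: the origin (TCP) lies between the finger pads; the fingertips stand 11 mm ahead of it and the grasp point (between the pads) lies 8 mm behind it (r.tip_reach is the distance from the TCP to the fingertips, in m); x points along the fingers, y is the direction in which the jaws open and shut, and the axes are right-handed (so a half turn about x gives the same grasp; the last joint's range is limited). The gripper opens to 88 mm and grips with 3 to 60 N. Pads are 18 mm wide; open, the fingers measure 123 mm over their backs; the gripper's body (75 mm by 187 mm) begins 45 mm behind the grasp point.
Start: joints at [1.342, 0.689, -0.195, 1.565, 0.157, 0.902, -0.215], TCP at [0.162, -0.604, 0.25] pointing down, gripper open.
Joint ranges: [-3.01, 3.01], [-0.46, 2.08], [-1.47, 1.51], [0.13, 2.56], [-1, 4.14], [0.04, 2.09], [-2.66, 2.66]. Speed limits (rad/s): [2.57, 2.57, 3.14, 3.14, 3.14, 3.14, 3.14].

## Interface

Orientations are given as a unit quaternion [x, y, z, w].
In Python, from plant import r gives the robot as it stands.
- The arm moves only by the tool drive_tool, never from a script. Its argument "deltas" is a list of rows, each a list of 3 entries, a list of its own where there are three numbers: the turn, a rotation vector about the tool's x, y, z in degrees, then the shift along the tool's x, y, z in cm, then the finger opening in cm, from 0 to 8.81. A call has 1 to 12 rows; each row shifts and turns the commanded pose from where the row before left it, along the tool's axes as they then stand; what a row does not reach is not made up. A row lasts 1/12 s, in which the tool goes at most 41.7 mm and 7.16 degrees, less where a joint would pass 70% of its speed; a pose out of reach is approached as far as the arm can. A call is refused whole if a number of a shift passes 4.17 or a number of a turn 7.16, either way. A call with a gripper value outside its range is refused whole. The fingers move at their own pace and stop on an object; "force" is the grip in N (left out, the last holds). Time passes only in rows, so rows that do not move let the fingers close. It gives the time, the measured TCP pose, the force and the opening at its end, in the units of the state.
- r.get_state(): the state, without advancing time (a new reading comes with each control period).
- r.snapshot(name): name is "scene" or "top" or "wrist"; returns a dict with "color" (420x560x3 uint8, red, green, blue), "fov_y" (degrees; the focal length in pixels is half the picture's height over the tangent of half this angle, whatever the lens; pixels are square), "cx", "cy" (the principal point, pixels), "k1" (the pictures are not rectified: a ray, as slopes to the right and down, at radius r is drawn at 1 + k1 r^2 times it, then the intrinsics apply), "extrinsics" (4x4, takes a point from world to camera coordinates); the wrist camera has in their place "tool_from_camera" (4x4, takes a point from camera to tool coordinates, whose origin is the TCP and whose axes are the tool frame's). Camera axes: x right, y up, looking along -z (the intrinsics and any distortion apply to the point x, -y, -z); pixel columns grow to the right and rows downward; lengths in m; the calibration is good to about 2 mm. A picture is of the moment at which its call begins: read the wrist's pose just before it. There is no depth.
- r.finish_job(): hands the job in, once; it reports no verdict.
The state is a dict: "clock": time; "q": joint angles; "qd": joint speeds; "joint_torque": joint torques, N m; "tool_pos": TCP position; "eef_rot": TCP orientation; "contact_force": force on the tool from outside, world axes, zero at the start; "moment": the same for the moment, N m; "opening": opening from 0.0 (shut) to 1.0 (fully open).
Only numpy, scipy, OpenCV 4.12 (cv2) and the standard library are available. Lean on these libraries where they do the work, as an engineer would, in place of code of your own. Each camera call takes 0.05 s, during which the arm holds its last target. There are 200 camera calls.

## Working session

There is one attempt and no reset: what is moved stays moved. The work goes in short steps, Python scripts to look and compute and a tool call to move; the robot and the scene stay as the last step left them, time stands still between calls to the robot, and variables do not carry over. Pictures are saved under pics/ and viewed, about 8 in all and at most 12, crops included, and the job is handed in when it is done.

Besides the shell and the picture viewer there is one more tool, called after "Request:" as name(argument=value, ...) on one line, values as JSON. drive_tool: Moves the arm, as the interface text tells. Its arguments: {"type":"object","properties":{"deltas":{"type":"array","items":{"type":"array"}},"force":{"type":"number"}},"required":["deltas"]}

```bash
ls; mkdir -p pics
python3 - <<'E'
from plant import r
import cv2,numpy as np
s=r.get_state();print(s)
for n in("scene","top"):
    d=r.snapshot(n);print(n,d['fov_y'],d['cx'],d['cy'],d['k1'],np.round(d['extrinsics'],4).tolist())
    cv2.imwrite(f'pics/{n}0.png',d['color'][:,:,::-1]); np.save(f'{n}0.npy',d,allow_pickle=True)
a=cv2.imread('pics/scene0.png');b=cv2.imread('pics/top0.png')
E
```

```text
pics
{'clock': 0.0, 'q': array([ 1.34178614,  0.68999321, -0.19454644,  1.566326  ,  0.15731691,
        0.90247339, -0.21509128]), 'qd': array([ 0.0007148 , -0.00077177,  0.00112558,  0.00061418,  0.00114266,
       -0.00030754,  0.00024768]), 'joint_torque': array([-3.99291930e-04, -5.27555215e+01, -1.26682129e+00, -1.53427058e+01,
       -5.25901839e-02,  6.58555131e-03,  1.64054172e-04]), 'tool_pos': array([ 0.16218523, -0.6029713 ,  0.24890987]), 'eef_rot': array([-0.70087957, -0.09332018,  0.70112944, -0.0920689 ]), 'contact_force': array([0.24775034, 0.33465755, 0.30373871]), 'moment': array([-0.00664582,  0.00147395, -0.00200152]), 'opening': 0.9979350950789735}
scene 42.142046040765685 277.8091301520287 207.18564649418357 -0.2236421997894447 [[-0.853, -0.522, 0.0043, 0.462], [0.2578, -0.414, 0.873, -0.1577], [-0.4539, 0.7458, 0.4877, -1.1678], [0.0, 0.0, 0.0, 1.0]]
top 51.143025848447294 274.90740244797 208.70002330562062 -0.10194770962765684 [[-0.0262, -0.9995, -0.0176, 0.0891], [0.9969, -0.0274, 0.0742, -0.5205], [-0.0746, -0.0156, 0.9971, -1.1046], [0.0, 0.0, 0.0, 1.0]]
```

View pics/top0.png

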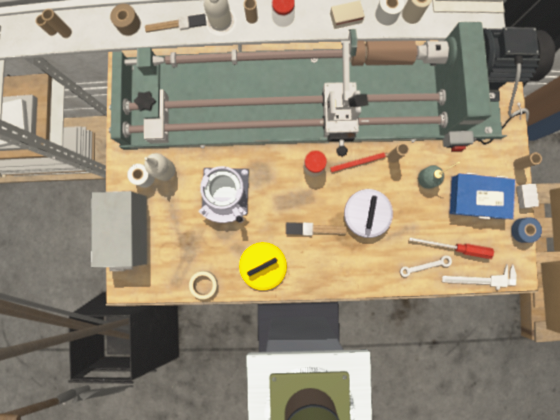

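View pics/scene0.png

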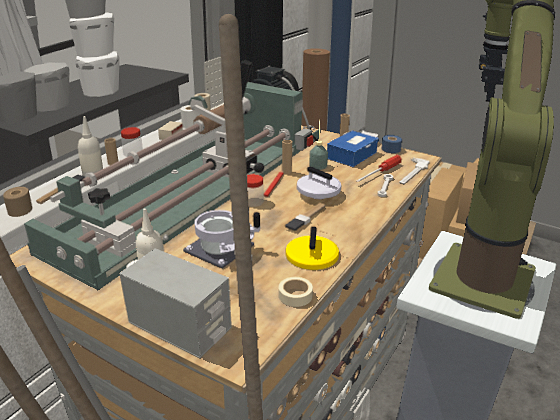

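The top view shows the steel cover at about (368,214), the yellow look-alike at (263,267) and the pot at (223,192). The brush lies at (315,229), the jar at (316,161) and the bottle at (160,168). The steel cover fits the description: it isn't yellow, and the brush lies between it and the pot.

```bash
cat > h.py <<'E'
import numpy as np,cv2
from scipy.spatial.transform import Rotation as R
def K(d):
    f=d['color'].shape[0]/2/np.tan(np.radians(d['fov_y'])/2)
    return np.array([[f,0,d['cx']],[0,f,d['cy']],[0,0,1.]]),np.array([d['k1'],0,0,0,0.])
def cam(d,s=None):  # world_from_camera (y up)
    if 'extrinsics' in d: return np.linalg.inv(d['extrinsics'])
    T=np.eye(4);T[:3,:3]=R.from_quat(s['eef_rot']).as_matrix();T[:3,3]=s['tool_pos']
    return T@d['tool_from_camera']
def onz(d,uv,z,s=None):
    k,dist=K(d);u=cv2.undistortPoints(np.array(uv,float).reshape(-1,1,2),k,dist).reshape(-1,2)
    T=cam(d,s);v=np.c_[u[:,0],-u[:,1],-np.ones(len(u))]@T[:3,:3].T;o=T[:3,3]
    return o+v*((z-o[2])/v[:,2])[:,None]
def proj(d,P,s=None):
    k,dist=K(d);c=(np.c_[np.reshape(P,(-1,3)),np.ones(np.size(P)//3)]@np.linalg.inv(cam(d,s)).T)[:,:3]*[1,-1,-1]
    return cv2.projectPoints(c,np.zeros(3),np.zeros(3),k,dist)[0].reshape(-1,2)
def snap(name,out):
    from plant import r
    s=r.get_state();d=r.snapshot(name);cv2.imwrite(f'pics/{out}.png',d['color'][:,:,::-1]);np.save(out+'.npy',(d,s),allow_pickle=True);return d,s
def load(o): return np.load(o+'.npy',allow_pickle=True)
def tool(s,p):  # world point in tool axes relative to TCP, cm
    return R.from_quat(s['eef_rot']).inv().apply(np.asarray(p)-s['tool_pos'])*100
E
python3 - <<'E'
from h import *
d=np.load('top0.npy',allow_pickle=True).item();im=d['color'][:,:,::-1].copy()
hsv=cv2.cvtColor(im,cv2.COLOR_BGR2HSV);g=hsv[...,2]
def comp(mask,x0,y0,x1,y1,z,nm):
    m=np.zeros(g.shape,np.uint8);m[y0:y1,x0:x1]=mask[y0:y1,x0:x1]*255
    c=max(cv2.findContours(m,0,1)[0],key=cv2.contourArea)
    (cx,cy),(w,h),a=cv2.minAreaRect(c);b=cv2.boxPoints(((cx,cy),(w,h),a))
    print(nm,(cx,cy),(w,h),a,onz(d,[(cx,cy)],z).round(4),onz(d,b,z)[:,:2].round(3).tolist());return c
comp(g<60,350,190,392,240,.073,'handle')
comp(g>120,335,182,400,245,.036,'cover')
comp(g<80,190,158,258,232,.008,'plate')
z=cv2.resize(im[140:260,180:410],None,fx=3.4,fy=3.4,interpolation=cv2.INTER_CUBIC);cv2.imwrite('pics/crop1.png',z)
from plant import r;s=r.get_state();print(R.from_quat(s['eef_rot']).as_matrix().round(3), r.tip_reach)
dd=r.snapshot('wrist');print(dd['tool_from_camera'].round(3),dd['fov_y'],dd['k1'])
E
```

```text
handle (370.8376159667969, 212.05868530273438) (3.469658851623535, 30.7557430267334) 9.865806579589844 [[ 0.5041 -0.1599  0.073 ]] [[0.468, -0.148], [0.542, -0.164], [0.54, -0.172], [0.466, -0.156]]
cover (367.0, 213.0) (62.0, 64.0) 90.0 [[ 0.5042 -0.1576  0.036 ]] [[0.585, -0.079], [0.581, -0.243], [0.424, -0.236], [0.428, -0.074]]
plate (243.84617614746094, 200.2692413330078) (6.697875499725342, 11.039091110229492) 29.744882583618164 [[0.5478 0.1554 0.008 ]] [[0.54, 0.17], [0.565, 0.155], [0.556, 0.14], [0.531, 0.155]]
[[-0.001  0.26  -0.966]
 [ 0.002 -0.966 -0.26 ]
 [-1.    -0.002  0.   ]] 0.011
[[ 0.001  0.263 -0.965 -0.135]
 [ 1.     0.001  0.001  0.001]
 [ 0.001 -0.965 -0.263 -0.067]
 [ 0.     0.     0.     1.   ]] 63.88934285799241 -0.05458917712080215
```

View pics/crop1.png

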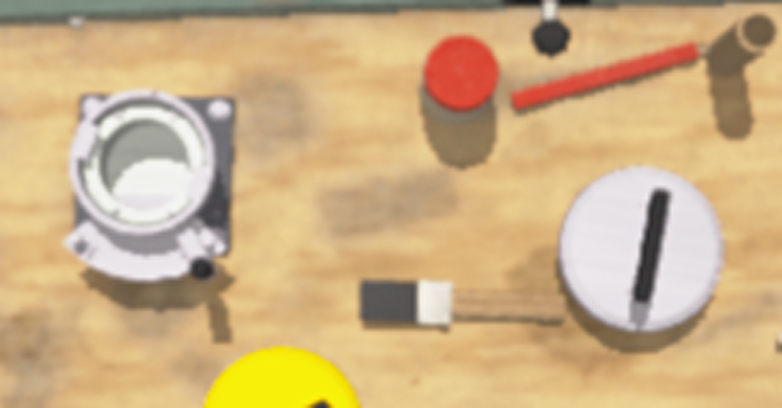

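The crop confirms it: the steel cover with a bar handle is at crop (640,248), and the yellow one at (280,380) is the look-alike. The pot is open, with its knob at crop (202,268). I'm moving over the lids now.

Request:
drive_tool(deltas=[[[0, 0, 0], [0, -2.1, -2.8], 8.8], [[0, 0, 0], [0, -2.1, -2.8], 8.8], [[0, 0, 0], [0, -2.1, -2.8], 8.8], [[0, 0, 0], [0, -2.1, -2.8], 8.8], [[0, 0, 0], [0, -2.1, -2.8], 8.8], [[0, 0, 0], [0, -2.1, -2.8], 8.8], [[0, 0, 0], [0, -2.1, -2.8], 8.8], [[0, 0, 0], [0, -2.1, -2.8], 8.8], [[0, 0, 0], [0, -2.1, -2.8], 8.8], [[0, 0, 0], [0, -2.1, -2.8], 8.8], [[0, 0, 0], [0, -2.1, -2.8], 8.8], [[0, 0, 0], [0, -2.1, -2.8], 8.8]])

```text
clock: 1.15
tool_pos: [0.4221, -0.2714, 0.2496]
eef_rot: [-0.701, -0.093, 0.701, -0.093]
contact_force: [1.0, -0.7, 0.5]
opening: 0.999
```

Request:
drive_tool(deltas=[[[0, 0, 0], [0, -2.1, -2.8], 8.8], [[0, 0, 0], [0, -2.1, -2.8], 8.8], [[0, 0, 0], [0, -2.1, -2.8], 8.8], [[0, 0, 0], [0, -2.1, -2.8], 8.8], [[6.75, 0, 0], [0, 0, 0], 8.8], [[6.75, 0, 0], [0, 0, 0], 8.8], [[6.75, 0, 0], [0, 0, 0], 8.8], [[6.75, 0, 0], [0, 0, 0], 8.8], [[0, 0, 0], [0, 0, 0], 8.8], [[0, 0, 0], [0, 0, 0], 8.8], [[0, 0, 0], [0, 0, 0], 8.8]])

```text
clock: 2.07
tool_pos: [0.5076, -0.1626, 0.2496]
eef_rot: [-0.703, 0.072, 0.703, 0.072]
contact_force: [0.1, -0.5, -0.4]
opening: 0.999
```

Run:
```python
from h import *
d,s=snap('wrist','w1')
im=d['color'][:,:,::-1];g=cv2.cvtColor(im,cv2.COLOR_BGR2HSV)[...,2]
print(proj(d,[[.504,-.160,.073]],s))
m=(g<60).astype(np.uint8)*255
for c in cv2.findContours(m,0,1)[0]:
    if cv2.contourArea(c)>400:
        rc=cv2.minAreaRect(c);b=cv2.boxPoints(rc);print(rc,onz(d,[rc[0]],.073,s).round(4),onz(d,b,.073,s)[:,:2].round(4).tolist())
```

```text
[[275.42041854 200.32276041]]
((481.01776123046875, 320.5327453613281), (109.13939666748047, 159.5780487060547), 88.09085083007812) [[ 0.3287 -0.3499  0.073 ]] [[0.4091, -0.2682], [0.3781, -0.4358], [0.2328, -0.4477], [0.2731, -0.259]]
((279.5, 341.0), (156.0, 559.0), 90.0) [[ 0.351  -0.1321  0.073 ]] [[0.4978, 0.1356], [0.3785, -0.4359], [0.1588, -0.4487], [0.3013, 0.2352]]
((416.5, 283.5), (45.0, 89.0), 90.0) [[ 0.3887 -0.2839  0.073 ]] [[0.4233, -0.2418], [0.404, -0.3313], [0.3518, -0.3287], [0.3727, -0.2354]]
((140.0, 279.5), (88.0, 53.0), -0.0) [[ 0.4511 -0.0068  0.073 ]] [[0.4308, 0.0501], [0.4879, 0.0284], [0.4701, -0.0598], [0.4128, -0.0429]]
((156.0782470703125, 8.307353973388672), (17.619949340820312, 81.43940734863281), 75.71890258789062) [[ 0.6873 -0.0959  0.073 ]] [[0.6945, -0.0606], [0.694, -0.1304], [0.6805, -0.1306], [0.6806, -0.0603]]
```

View pics/w1.png

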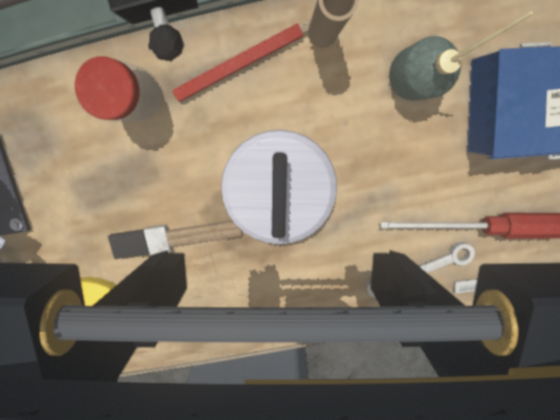

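The wrist view shows the handle centred at about (280,195), upright in the picture and clear of everything else.

Run:
```python
from h import *
d,s=load('w1')
im=d['color'][:,:,::-1];g=cv2.cvtColor(im,cv2.COLOR_BGR2HSV)[...,2]
m=np.zeros_like(g);m[140:245,250:310]=(g<70)[140:245,250:310]*255
c=max(cv2.findContours(m,0,1)[0],key=cv2.contourArea);rc=cv2.minAreaRect(c);b=cv2.boxPoints(rc);P=onz(d,b,.073,s)
print(rc,P[:,:2].round(4).tolist())
C=onz(d,[rc[0]],.072,s)[0];l=[P[1]-P[0],P[2]-P[1]];l=max(l,key=np.linalg.norm);print(C,[np.linalg.norm(P[i]-P[i-1]) for i in(1,2)],np.degrees(np.arctan2(l[1],l[0])))
m=((g>140)&(cv2.cvtColor(im,cv2.COLOR_BGR2HSV)[...,1]<40)).astype(np.uint8)*255;m[:115]=0;m[260:]=0;m[:,:205]=0;m[:,350:]=0
c=max(cv2.findContours(m,0,1)[0],key=cv2.contourArea);e=cv2.fitEllipse(cv2.convexHull(c));print(e,onz(d,[e[0]],.034,s))
M=R.from_quat(s['eef_rot']).as_matrix();print(M.round(3),tool(s,C))
```

```text
((281.517822265625, 217.51918029785156), (4.182318210601807, 35.12406921386719), 2.12109637260437) [[0.4694, -0.156], [0.5035, -0.1644], [0.5026, -0.1683], [0.4684, -0.16]]
[ 0.48593372 -0.16218085  0.072     ] [np.float64(0.03511822577879797), np.float64(0.003965384970219409)] -13.802271250468161
((278.5787048339844, 186.58685302734375), (114.19068145751953, 115.47615814208984), 88.20262145996094) [[ 0.50915365 -0.16411503  0.034     ]]
[[-0.    -0.204 -0.979]
 [ 0.    -0.979  0.204]
 [-1.    -0.     0.   ]] [17.76259957  0.40105709  2.13094692]
```

Run:
```python
from h import *
d,s=load('w1')
g=cv2.cvtColor(d['color'],cv2.COLOR_RGB2GRAY)
for t in(100,120):
    m=np.zeros_like(g);m[145:242,255:305]=(g<t)[145:242,255:305]*255
    c=max(cv2.findContours(m,0,1)[0],key=cv2.contourArea);rc=cv2.minAreaRect(c);P=onz(d,cv2.boxPoints(rc),.073,s)
    l=max([P[1]-P[0],P[2]-P[1]],key=np.linalg.norm);print(rc,onz(d,[rc[0]],.07,s),np.degrees(np.arctan2(l[1],l[0])),[np.linalg.norm(P[i]-P[i-1]) for i in(1,2)])
```

```text
((279.2604064941406, 194.98985290527344), (13.560371398925781, 84.0468978881836), 0.784824550151825) [[ 0.50768286 -0.16449137  0.07      ]] -12.836684121086924 [np.float64(0.08121128863443819), np.float64(0.012408197064793784)]
((279.6325378417969, 195.47418212890625), (14.752090454101562, 85.0603256225586), 1.080924153327942) [[ 0.50714844 -0.16474256  0.07      ]] -13.136152726311533 [np.float64(0.08225237531132873), np.float64(0.01349866451807573)]
```

Request:
drive_tool(deltas=[[[1.2, 0, 0], [3.2, 0.2, 0], 6], [[0, 0, 0], [3.2, 0, 0], 5], [[0, 0, 0], [3.2, 0, 0], 5], [[0, 0, 0], [3.2, 0, 0], 5], [[0, 0, 0], [3.2, 0, 0], 5], [[0, 0, 0], [2.0, 0, 0], 5], [[0, 0, 0], [1.2, 0, 0], 5], [[0, 0, 0], [0, 0, 0], 5], [[0, 0, 0], [0, 0, 0], 5]], force=40)

```text
clock: 2.87
tool_pos: [0.5075, -0.1648, 0.0579]
eef_rot: [0.702, -0.081, -0.702, -0.081]
contact_force: [0.4, 0.2, 0.5]
opening: 0.572
```

Request:
drive_tool(deltas=[[[0, 0, 0], [0, 0, 0], 0], [[0, 0, 0], [0, 0, 0], 0], [[0, 0, 0], [0, 0, 0], 0], [[0, 0, 0], [0, 0, 0], 0], [[0, 0, 0], [0, 0, 0], 0], [[0, 0, 0], [0, 0, 0], 0], [[0, 0, 0], [0, 0, 0], 0], [[0, 0, 0], [0, 0, 0], 0], [[0, 0, 0], [0, 0, 0], 0], [[0, 0, 0], [0, 0, 0], 0]])

```text
clock: 3.7
tool_pos: [0.5078, -0.1642, 0.058]
eef_rot: [0.703, -0.081, -0.702, -0.081]
contact_force: [0.3, 2.9, 5.4]
opening: 0.15
```

Request:
drive_tool(deltas=[[[0, 0, 0], [-0.5, 0, 0], 0], [[0, 0, 0], [-1, 0, 0], 0], [[0, 0, 0], [-2, 0, 0], 0], [[0, 0, 0], [-3, 0, 0], 0], [[0, 0, 0], [-3, 0, 0], 0], [[0, 0, 0], [-3, 0, 0], 0], [[0, 0, 0], [-3, 0, 0], 0], [[0, 0, 0], [-3, 0, 0], 0], [[0, 0, 0], [-2, 0, 0], 0], [[0, 0, 0], [-1, 0, 0], 0], [[0, 0, 0], [0, 0, 0], 0]])

```text
clock: 4.62
tool_pos: [0.5077, -0.1657, 0.2754]
eef_rot: [0.704, -0.082, -0.701, -0.081]
contact_force: [0.1, -0.5, -4.5]
opening: 0.147
```

Request:
drive_tool(deltas=[[[0, 0, 0], [0, -1, 0.2], 0], [[0, 0, 0], [0, -1.8, 0.4], 0], [[0, 0, 0], [0, -2.0, 0.5], 0], [[0, 0, 0], [0, -2.0, 0.5], 0], [[0, 0, 0], [0, -2.0, 0.5], 0], [[0, 0, 0], [0, -2, 0.5], 0], [[0, 0, 0], [0, -1.8, 0.4], 0], [[0, 0, 0], [0, -1.0, 0.2], 0], [[0, 0, 0], [0, 0, 0], 0], [[0, 0, 0], [0, 0, 0], 0], [[0, 0, 0], [0, 0, 0], 0]])

```text
clock: 5.53
tool_pos: [0.5066, -0.0265, 0.2723]
eef_rot: [-0.702, 0.082, 0.703, 0.081]
contact_force: [0.0, -0.1, -2.7]
opening: 0.151
```

Run:
```python
from h import *
d,s=snap('wrist','w2');print(s['tool_pos'],s['contact_force'],s['opening'])
a=d['color'][:,:,::-1]
z=cv2.resize(a[50:300,0:300],None,fx=2.4,fy=2.4,interpolation=cv2.INTER_CUBIC);cv2.imwrite('pics/w2c.png',z)
```

```text
[ 0.5066242  -0.02645828  0.27225595] [ 0.00446111 -0.09651921 -2.65918484] 0.1505906315969589
```

View pics/w2c.png

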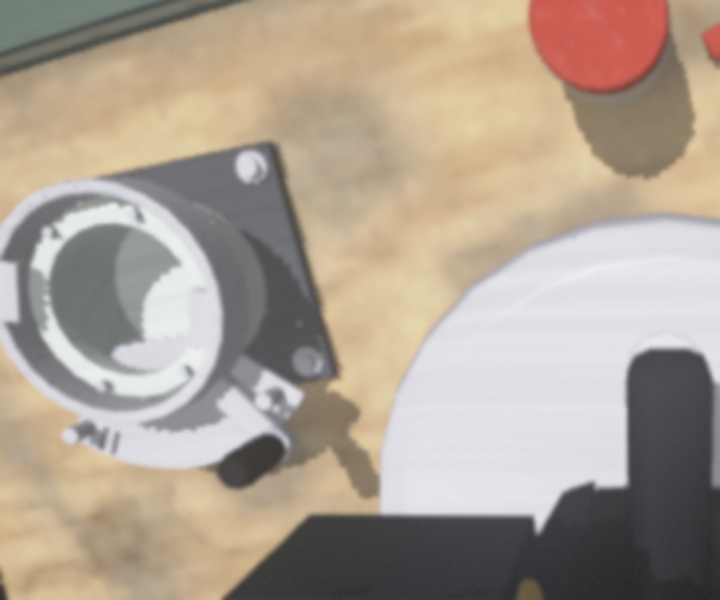

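The crop shows the rim pins at about (138,212), (55,232), (108,386) and (188,372). The plate's right corners are at (270,142) and (338,376), and the collar ring is centred near (108,302). The knob is at (255,460), on the open side.

Run:
```python
from h import *
d,s=load('w2')
f=lambda p:np.array(p,float)/2.4+[0,50]-[.3,.3]
P=onz(d,f([(138,212),(55,232),(108,386),(188,372)]),.064,s)[:,:2];print(P.round(4).tolist(),'ctr',P.mean(0))
ax=(P[0]+P[1]-P[2]-P[3])/2;print('ax len',np.linalg.norm(ax),np.degrees(np.arctan2(ax[1],ax[0])),[np.linalg.norm(P[0]-P[1]),np.linalg.norm(P[2]-P[3])])
Q=onz(d,f([(270,142),(338,376)]),.008,s)[:,:2];e=Q[0]-Q[1];L=np.linalg.norm(e);e/=L;print('plate',L,np.degrees(np.arctan2(e[1],e[0])),'ctr',Q.mean(0)+.06*np.array([-e[1],e[0]]))
k=onz(d,f([(250,470)]),.099,s);print('knob top',k)
# collar outer from top view at z .075
t=np.load('top0.npy',allow_pickle=True).item();im=t['color'];hsv=cv2.cvtColor(im,cv2.COLOR_RGB2HSV)
f2=lambda p:np.array(p,float)/3.4+[180,140]-[.35,.35]
print('top ring ctr',onz(t,f2([(142,161)]),.075),'knob',onz(t,f2([(202,268)]),.095),'plate corners',onz(t,f2([(235,96),(232,250),(80,95)]),.008)[:,:2].tolist())
```

```text
[[0.6109, 0.1796], [0.6124, 0.2196], [0.5427, 0.2237], [0.54, 0.1845]] ctr [0.57651611 0.2018428 ]
ax len 0.07045078682289278 -3.639596113373808 [np.float64(0.0399547917634243), np.float64(0.039333591450451066)]
plate 0.11782563666655683 -2.734914924421953 ctr [0.57602696 0.20202334]
knob top [[0.49828553 0.15154523 0.099     ]]
top ring ctr [[0.57564734 0.20412838 0.075     ]] knob [[0.4960353  0.16023576 0.095     ]] plate corners [[0.6324811713844251, 0.14075386730700779], [0.5139182504247916, 0.14556904675561969], [0.63702217682066, 0.26070093132869626]]
```

Pins, plate and ring all agree: pot centre (0.5762, 0.2020), x axis at -2.9°. The wrist force shows the full pair's weight, so I'm carrying it over the pot.

Request:
drive_tool(deltas=[[[0, 0, 0], [0, -1.0, -0.1], 0], [[0, 0, 0], [0, -2.2, -0.1], 0], [[0, 0, 0], [0, -2.4, -0.2], 0], [[0, 0, 0], [0, -2.5, -0.2], 0], [[0, 0, 0], [0, -2.5, -0.2], 0], [[0, 0, 0], [0, -2.5, -0.2], 0], [[0, 0, 0], [0, -2.5, -0.2], 0], [[0, 0, 0], [0, -2.5, -0.1], 0], [[0, 0, 0], [0, -2.4, -0.1], 0], [[0, 0, 0], [0, -2.2, -0.1], 0], [[0, 0, 0], [0, -1.1, -0.1], 0], [[0, 0, 0], [0, 0, 0], 0]])

```text
clock: 6.58
tool_pos: [0.5769, 0.2068, 0.2723]
eef_rot: [0.703, -0.079, -0.703, -0.08]
contact_force: [-0.6, 0.9, -2.7]
opening: 0.148
```

Request:
drive_tool(deltas=[[[-2, 0, 0], [1.5, 0, 0], 0], [[-3, 0, 0], [2, 0, 0], 0], [[-3, 0, 0], [2, 0, 0], 0], [[-2.2, 0, 0], [1, 0, 0], 0], [[0, 0, 0], [0.6, 0, 0], 0], [[0, 0, 0], [0, 0, 0], 0], [[0, 0, 0], [0, 0, 0], 0], [[0, 0, 0], [0, 0, 0], 0]])

```text
clock: 7.25
tool_pos: [0.5775, 0.2027, 0.2027]
eef_rot: [0.708, -0.019, -0.706, -0.019]
contact_force: [-1.0, -0.9, -3.1]
opening: 0.149
```

Run:
```python
from h import *
d,s=snap('wrist','w3');M=R.from_quat(s['eef_rot']).as_matrix();print(s['tool_pos'],M.round(4),'bar',np.degrees(np.arctan2(-M[1,2],-M[0,2])),s['contact_force'],s['opening'])
print('delta cm',tool(s,[.5762,.2020,s['tool_pos'][2]]))
g=cv2.cvtColor(d['color'],cv2.COLOR_RGB2GRAY)
# bar of the cover in hand: position in the tool frame
z=s['tool_pos'][2]
dd,ss=snap('scene','s3')
a=cv2.resize(d['color'][:,:,::-1][60:360,80:480],None,fx=1.0,fy=1.0);b=dd['color'][:,:,::-1][120:320,120:400]
b=cv2.resize(b,(420,300));cv2.imwrite('pics/m3.png',np.hstack([a,b]))
```

```text
[0.57753304 0.20273111 0.20272651] [[ 1.900e-03 -5.290e-02 -9.986e-01]
 [ 2.000e-04 -9.986e-01  5.290e-02]
 [-1.000e+00 -3.000e-04 -1.900e-03]] bar -3.0320020007389727 [-1.03587053 -0.89956814 -3.09451386] 0.1491836371773038
delta cm [-0.00026917  0.08005987  0.12924988]
```

View pics/m3.png

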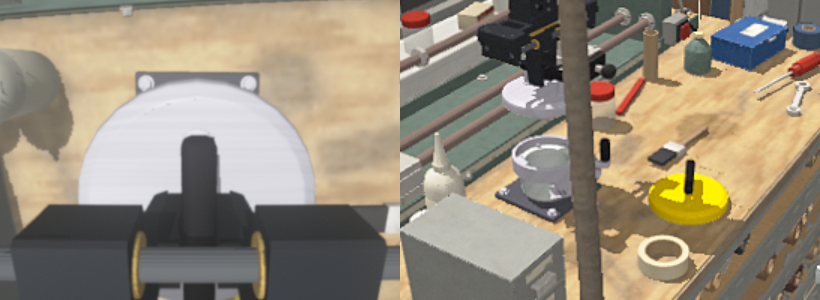

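The pair hangs level over the pot, aligned with the plate. The far end of the bar is at about (279,197) in the full wrist picture.

Run:
```python
from h import *
d,s=load('w3');z=s['tool_pos'][2]
print('bar end in tool cm',tool(s,onz(d,[(279,196.5)],z+.013,s)[0]))
print('cover L/R edge',tool(s,onz(d,[(158,240)],z-.022,s)[0]),tool(s,onz(d,[(395.5,240)],z-.022,s)[0]),'top edge',tool(s,onz(d,[(278,140)],z-.022,s)[0]))
# before lift reference
d,s=load('w1');print('w1 top edge',onz(d,[(278.5,130)],.036,s))
```

```text
bar end in tool cm [-1.29225682  0.1439198  -4.08229688]
cover L/R edge [ 2.2037981  -5.86978304 -1.11854943] [ 2.20045402  5.93126401 -1.11563139] top edge [ 2.21134048  0.10167915 -5.95865632]
w1 top edge [[ 0.56620875 -0.17595549  0.036     ]]
```

Request:
drive_tool(deltas=[[[0, 0, 0], [1.5, 0, 0.05], 0], [[0, 0, 0], [2, 0, 0], 0], [[0, 0, 0], [2, 0, 0], 0], [[0, 0, 0], [1.2, 0, 0], 0], [[0, 0, 0], [0.8, 0, 0], 0], [[0, 0, 0], [0, 0, 0], 0], [[0, 0, 0], [0, 0, 0], 0], [[0, 0, 0], [0, 0, 0], 0]])

```text
clock: 8.02
tool_pos: [0.5771, 0.2035, 0.1278]
eef_rot: [0.708, -0.018, -0.706, -0.018]
contact_force: [0.3, 0.7, -3.9]
opening: 0.149
```

Request:
drive_tool(deltas=[[[0, 0, 0], [0.2, 0, 0], 0], [[0, 0, 0], [0.2, 0, 0], 0], [[0, 0, 0], [0.2, 0, 0], 0], [[0, 0, 0], [0.2, 0, 0], 0], [[0, 0, 0], [0.2, 0, 0], 0], [[0, 0, 0], [0.2, 0, 0], 0], [[0, 0, 0], [0.1, 0, 0], 0], [[0, 0, 0], [0, 0, 0], 0], [[0, 0, 0], [0, 0, 0], 0], [[0, 0, 0], [0, 0, 0], 0]])

```text
clock: 8.85
tool_pos: [0.5763, 0.2032, 0.1137]
eef_rot: [0.707, -0.018, -0.707, -0.018]
contact_force: [0.9, -0.3, -3.3]
opening: 0.155
```

Request:
drive_tool(deltas=[[[0, 0, 0], [0.1, 0, 0], 0], [[0, 0, 0], [0.1, 0, 0], 0], [[0, 0, 0], [0.1, 0, 0], 0], [[0, 0, 0], [0.1, 0, 0], 0], [[0, 0, 0], [0.1, 0, 0], 0], [[0, 0, 0], [0, 0, 0], 0], [[0, 0, 0], [0, 0, 0], 0], [[0, 0, 0], [0, 0, 0], 0]])

```text
clock: 9.52
tool_pos: [0.5762, 0.2032, 0.1087]
eef_rot: [-0.707, 0.018, 0.707, 0.018]
contact_force: [-0.2, 0.2, -4.0]
opening: 0.151
```

Request:
drive_tool(deltas=[[[0, 0, 0], [0.05, 0, 0], 0], [[0, 0, 0], [0.05, 0, 0], 0], [[0, 0, 0], [0.05, 0, 0], 0], [[0, 0, 0], [0.05, 0, 0], 0], [[0, 0, 0], [0.05, 0, 0], 0], [[0, 0, 0], [0, 0, 0], 0], [[0, 0, 0], [0, 0, 0], 0]])

```text
clock: 10.1
tool_pos: [0.5765, 0.2035, 0.1079]
eef_rot: [0.707, -0.018, -0.707, -0.018]
contact_force: [-2.5, 0.0, 9.6]
opening: 0.152
```

Contact came at TCP z 0.108, exactly the predicted seated height, so the ears aren't on the pins. Releasing.

Request:
drive_tool(deltas=[[[0, 0, 0], [-0.15, 0, 0], 0], [[0, 0, 0], [0, 0, 0], 0], [[0, 0, 0], [0, 0, 0], 3], [[0, 0, 0], [0, 0, 0], 5], [[0, 0, 0], [0, 0, 0], 5], [[0, 0, 0], [0, 0, 0], 5], [[0, 0, 0], [0, 0, 0], 5], [[0, 0, 0], [-1, 0, 0], 5], [[0, 0, 0], [-2, 0, 0], 5], [[0, 0, 0], [-3, 0, 0], 5], [[0, 0, 0], [-4, 0, 0], 5], [[0, 0, 0], [-3, 0, 0], 5]])

```text
clock: 11.1
tool_pos: [0.5767, 0.2033, 0.2409]
eef_rot: [0.708, -0.018, -0.706, -0.018]
contact_force: [1.0, -0.4, -0.1]
opening: 0.563
```

Request:
drive_tool(deltas=[[[0, 0, 0], [-3, 0, 0], 5], [[0, 0, 0], [0, 0, 2], 5], [[0, 0, 0], [0, 0, 3], 5], [[0, 0, 0], [0, 0, 0], 5], [[0, 0, 0], [0, 0, 0], 5], [[0, 0, 0], [0, 0, 0], 5]])

```text
clock: 11.6
tool_pos: [0.527, 0.2058, 0.2684]
eef_rot: [0.707, -0.018, -0.706, -0.018]
contact_force: [-0.7, 0.4, -0.3]
opening: 0.566
```

Run:
```python
from h import *
d,s=snap('wrist','w4');M=R.from_quat(s['eef_rot']).as_matrix();print(s['tool_pos'],M.round(3),s['contact_force'],s['opening'])
dd,_=snap('scene','s4')
a=d['color'][:,:,::-1][:320,100:460];b=cv2.resize(dd['color'][:,:,::-1][170:290,170:305],(360,320),interpolation=2);cv2.imwrite('pics/m4.png',np.hstack([a,b]))
c,t=np.array([.5762,.202]),np.radians(-2.9)
for n,z,P in(('axis handle top',.123,(0,0)),('knob',.099,(.09*np.cos(np.radians(-147.5)),.09*np.sin(np.radians(-147.5)))),('end+',.123,(.042,0)),('end-',.123,(-.042,0))):
    w=c+[P[0]*np.cos(t)-P[1]*np.sin(t),P[0]*np.sin(t)+P[1]*np.cos(t)];print(n,w,proj(d,[[*w,z]],s)-[100,0],tool(s,[*w,.08]))
```

```text
[0.52702205 0.20581022 0.26841824] [[ 0.002 -0.051 -0.999]
 [ 0.    -0.999  0.051]
 [-1.    -0.    -0.002]] [-0.68547038  0.37924738 -0.29519642] 0.5663507210963326
axis handle top [0.5762 0.202 ] [[178.7158262  145.41101316]] [18.849772    0.13600921 -4.90018523]
knob [0.49794546 0.15754523] [[229.93632952 225.33866549]] [18.83532345  4.97765605  2.68652994]
end+ [0.61814621 0.1998751 ] [[178.64788497  91.63582603]] [18.85661314  0.13271567 -9.10017837]
end- [0.53425379 0.2041249 ] [[178.7781738  195.58740347]] [18.84293086  0.13930275 -0.7001921 ]
```

View pics/m4.png

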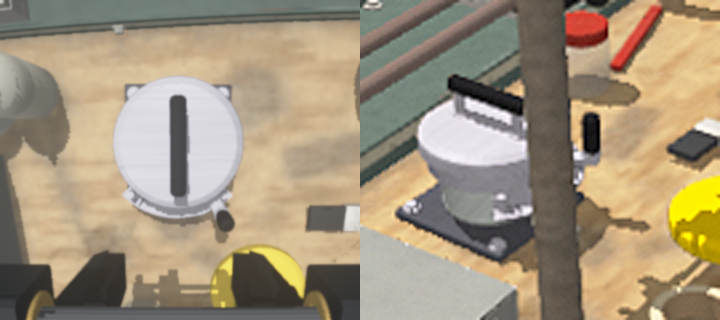

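The pair is seated on the pot: the handle at (178, 95–197) lies where predicted. The knob is at (225,221). I'm checking clearance to the bottle and the grey box before swinging the collar.

Run:
```python
from h import *
t=np.load('top0.npy',allow_pickle=True).item();sc=np.load('scene0.npy',allow_pickle=True).item()
print('bottle tip scene',onz(sc,[(147,208)],.165),'bottle top-view',onz(t,[(162,170)],.06),onz(t,[(152,158)],.16))
for z in(.05,.1,.15):print('box z',z,onz(t,[(146,193),(145,268),(134,210)],z)[:,:2].round(3).tolist(),'scene top corners',onz(sc,[(152,250),(231,291)],z)[:,:2].round(3).tolist())
print(load('w4')[1]['q'].round(3))
```

```text
bottle tip scene [[0.63316627 0.36539876 0.165     ]] bottle top-view [[0.62528029 0.35618881 0.06      ]] [[0.63671071 0.35193112 0.16      ]]
box z 0.05 [[0.569, 0.401], [0.38, 0.404], [0.527, 0.432]] scene top corners [[0.648, 0.354], [0.417, 0.378]]
box z 0.1 [[0.563, 0.385], [0.383, 0.389], [0.523, 0.415]] scene top corners [[0.591, 0.406], [0.378, 0.429]]
box z 0.15 [[0.557, 0.369], [0.386, 0.373], [0.519, 0.398]] scene top corners [[0.534, 0.459], [0.339, 0.48]]
[-0.449  0.583 -0.008  1.733  0.007  0.824 -2.083]
```

Request:
drive_tool(deltas=[[[0, 0, 0], [0, 2.5, 1.35], 4], [[0, 0, 0], [0, 2.5, 1.35], 4], [[-6.5, 0, 0], [0, 0, 0], 4], [[-6.5, 0, 0], [0, 0, 0], 4], [[-6.5, 0, 0], [2, 0, 0], 4], [[-6.5, 0, 0], [3, 0, 0], 4], [[-6.5, 0, 0], [3, 0, 0], 4], [[0, 0, 0], [3, 0, 0], 4], [[0, 0, 0], [1.5, 0, 0], 4], [[0, 0, 0], [0, 0, 0], 4], [[0, 0, 0], [0, 0, 0], 4]])

```text
clock: 12.62
tool_pos: [0.4973, 0.1569, 0.1421]
eef_rot: [-0.683, -0.18, 0.684, -0.18]
contact_force: [1.1, 0.8, 1.2]
opening: 0.454
```

Run:
```python
from h import *
d,s=snap('wrist','w5');M=R.from_quat(s['eef_rot']).as_matrix();print(s['tool_pos'],s['q'].round(2),'y ang',np.degrees(np.arctan2(M[1,1],M[0,1])),s['contact_force'])
print(tool(s,[.498,.1575,.083]))
g=cv2.cvtColor(d['color'],cv2.COLOR_RGB2GRAY);u=proj(d,[[.498,.1575,.099],[.498,.1575,.065]],s);print(u)
cv2.imwrite('pics/m5.png',d['color'][:,:,::-1][60:360,100:500])
```

```text
[0.49726608 0.15693637 0.14210747] [-0.31  0.72 -0.13  1.97  0.2   0.46 -1.65] y ang -60.48585919449797 [1.06528592 0.82575786 1.20251926]
[ 5.91063652 -0.01390098 -0.09838685]
[[276.66797725 243.62683383]
 [276.92413155 225.60759453]]
```

View pics/m5.png

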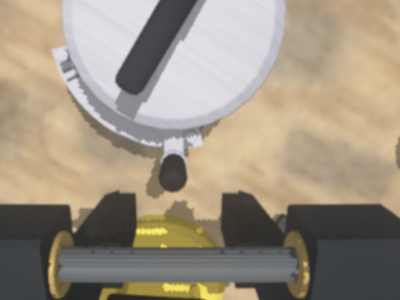

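The knob at crop (173,173) is centred between the open fingers and clear of the cover. I'm descending round it and working out the arc.

Request:
drive_tool(deltas=[[[0, 0, 0], [2, 0, 0], 4], [[0, 0, 0], [2, 0, 0], 4], [[0, 0, 0], [1.3, 0, -0.1], 4], [[0, 0, 0], [0.6, 0, 0], 4], [[0, 0, 0], [0, 0, 0], 2.3], [[0, 0, 0], [0, 0, 0], 2.3], [[0, 0, 0], [0, 0, 0], 2.3], [[0, 0, 0], [0, 0, 0], 2.3]], force=10)

```text
clock: 13.33
tool_pos: [0.4984, 0.158, 0.0848]
eef_rot: [0.684, 0.18, -0.683, 0.18]
contact_force: [0.7, 0.3, -0.4]
opening: 0.258
```

Run:
```python
from h import *
from plant import r
s=r.get_state();M=R.from_quat(s['eef_rot']).as_matrix();ya=np.arctan2(M[1,1],M[0,1])
print(s['tool_pos'],np.degrees(ya),s['opening'],s['contact_force'])
c=np.array([.5762,.202]);p0=c+.09*np.array([np.cos(np.radians(-150.4)),np.sin(np.radians(-150.4))]);off=s['tool_pos'][:2]-p0;print(off)
n=22;a=np.radians(-150.4-np.linspace(0,67.5,n+1));P=c+.09*np.c_[np.cos(a),np.sin(a)]
yaw=ya-np.radians(2.3)*np.arange(n+1)
for i in range(n):
    dw=P[i+1]-P[i];y=np.array([np.cos(yaw[i]),np.sin(yaw[i])]);z=np.array([y[1],-y[0]]) # x down: z=x cross y
    print(np.round([dw@y*100,dw@z*100],2).tolist(),end=' ')
print(M[:,2])
```

```text
[0.49842504 0.15797742 0.08481039] -60.44807605779642 0.2584019253623799 [ 0.68466095  0.27681881 -0.36343894]
[0.00047958 0.00043219]
[-0.48, -0.01] [-0.48, -0.02] [-0.48, -0.03] [-0.48, -0.03] [-0.48, -0.04] [-0.48, -0.04] [-0.48, -0.05] [-0.48, -0.06] [-0.48, -0.06] [-0.48, -0.07] [-0.48, -0.08] [-0.47, -0.08] [-0.47, -0.09] [-0.47, -0.1] [-0.47, -0.1] [-0.47, -0.11] [-0.47, -0.11] [-0.47, -0.12] [-0.46, -0.13] [-0.46, -0.13] [-0.46, -0.14] [-0.46, -0.15] [-0.86990663 -0.49321166 -0.00216949]
```

Request:
drive_tool(deltas=[[[2.3, 0, 0], [0, -0.48, -0.01], 2.3], [[2.3, 0, 0], [0, -0.48, -0.02], 2.3], [[2.3, 0, 0], [0, -0.48, -0.03], 2.3], [[2.3, 0, 0], [0, -0.48, -0.03], 2.3], [[2.3, 0, 0], [0, -0.48, -0.04], 2.3], [[2.3, 0, 0], [0, -0.48, -0.04], 2.3], [[2.3, 0, 0], [0, -0.48, -0.05], 2.3], [[2.3, 0, 0], [0, -0.48, -0.06], 2.3], [[2.3, 0, 0], [0, -0.48, -0.06], 2.3], [[2.3, 0, 0], [0, -0.48, -0.07], 2.3], [[2.3, 0, 0], [0, -0.48, -0.08], 2.3]])

```text
clock: 14.25
tool_pos: [0.4855, 0.2078, 0.0842]
eef_rot: [-0.706, -0.025, 0.707, -0.026]
contact_force: [-1.2, -2.5, 0.2]
opening: 0.257
```

Request:
drive_tool(deltas=[[[2.3, 0, 0], [0, -0.47, -0.08], 2.3], [[2.3, 0, 0], [0, -0.47, -0.09], 2.3], [[2.3, 0, 0], [0, -0.47, -0.1], 2.3], [[2.3, 0, 0], [0, -0.47, -0.1], 2.3], [[2.3, 0, 0], [0, -0.47, -0.11], 2.3], [[2.3, 0, 0], [0, -0.47, -0.11], 2.3], [[2.3, 0, 0], [0, -0.47, -0.12], 2.3], [[2.3, 0, 0], [0, -0.46, -0.13], 2.3], [[2.3, 0, 0], [0, -0.46, -0.13], 2.3], [[2.3, 0, 0], [0, -0.46, -0.14], 2.3], [[2.3, 0, 0], [0, -0.46, -0.15], 2.3], [[0, 0, 0], [0, 0, 0], 2.3]])

```text
clock: 15.25
tool_pos: [0.5048, 0.2581, 0.0842]
eef_rot: [-0.695, 0.129, 0.695, 0.129]
contact_force: [-0.5, 0.9, 0.8]
opening: 0.254
```

Run:
```python
from h import *
from plant import r
s=r.get_state();p=s['tool_pos'][:2]-[.5762,.202];M=R.from_quat(s['eef_rot']).as_matrix()
print(s['tool_pos'],s['contact_force'],s['q'].round(2),np.hypot(*p),np.degrees(np.arctan2(p[1],p[0]))+2.9,'y',M[:,1])
```

```text
[0.50476598 0.25809805 0.08416437] [-0.49434142  0.91722224  0.84741809] [-0.62  0.86  0.11  1.87 -0.21  0.41 -2.29] 0.09082846435304644 144.75699891446473 y [-3.59290715e-01 -9.33225540e-01 -5.22163692e-04]
```

Request:
drive_tool(deltas=[[[0, 0, 0], [0, -0.1, -0.03], 2.3], [[0, 0, 0], [0, -0.1, -0.03], 2.3], [[0, 0, 0], [0, -0.1, -0.03], 2.3], [[0, 0, 0], [0, 0, 0], 2.3], [[0, 0, 0], [0, 0, 0], 2.3]])

```text
clock: 15.67
tool_pos: [0.5067, 0.2596, 0.0837]
eef_rot: [-0.695, 0.129, 0.695, 0.129]
contact_force: [-1.1, -0.7, 1.4]
opening: 0.264
```

Request:
drive_tool(deltas=[[[0, 0, 0], [0, 0.2, 0], 3.5], [[0, 0, 0], [0, 0, 0], 3.5], [[0, 0, 0], [0, 0, 0], 3.5], [[0, 0, 0], [-2, 0, 0], 3.5], [[0, 0, 0], [-4, 0, 0], 3.5], [[0, 0, 0], [-4, 0, 0], 3.5], [[0, 0, 0], [-4, 0, 0], 3.5], [[0, 0, 0], [-3, 0, 0], 3.5], [[0, 0, 0], [0, 0, 1], 3.5], [[0, 0, 0], [0, 0, 0], 3.5], [[0, 0, 0], [0, 0, 0], 3.5]])

```text
clock: 16.58
tool_pos: [0.4959, 0.2619, 0.2532]
eef_rot: [-0.695, 0.129, 0.696, 0.129]
contact_force: [0.5, -0.1, -0.9]
opening: 0.399
```

Run:
```python
from h import *
d,s=snap('wrist','w6');M=R.from_quat(s['eef_rot']).as_matrix();print(s['tool_pos'],M.round(3),s['contact_force'])
for A in(147.5,153.5):
    a=np.radians(A-2.9);c=[.5762+.09*np.cos(a),.202+.09*np.sin(a)]
    print(A,(proj(d,[[*c,.099],[*c,.06]],s)-[100,0]).round(1))
p=proj(d,[[.5762,.202,.123],[.618,.1999,.123],[.534,.2041,.123]],s)-[100,0];print('axis,ends',p.round(1))
print(tool(s,[.5762,.202,.108]))
cv2.imwrite('pics/m6.png',cv2.resize(d['color'][:,:,::-1][0:300,100:460],None,fx=2,fy=2,interpolation=2))
```

```text
[0.49585861 0.26194815 0.25320305] [[-0.001 -0.358 -0.934]
 [-0.    -0.934  0.358]
 [-1.     0.     0.001]] [ 0.51100768 -0.07860884 -0.86640143]
147.5 [[182.6 191.2]
 [182.2 183.3]]
153.5 [[193.2 193.3]
 [191.5 185.2]]
axis,ends [[213.5  82.6]
 [196.6  24.6]
 [229.3 137.6]]
[14.51246617  2.71703948 -9.66076986]
```

View pics/m6.png

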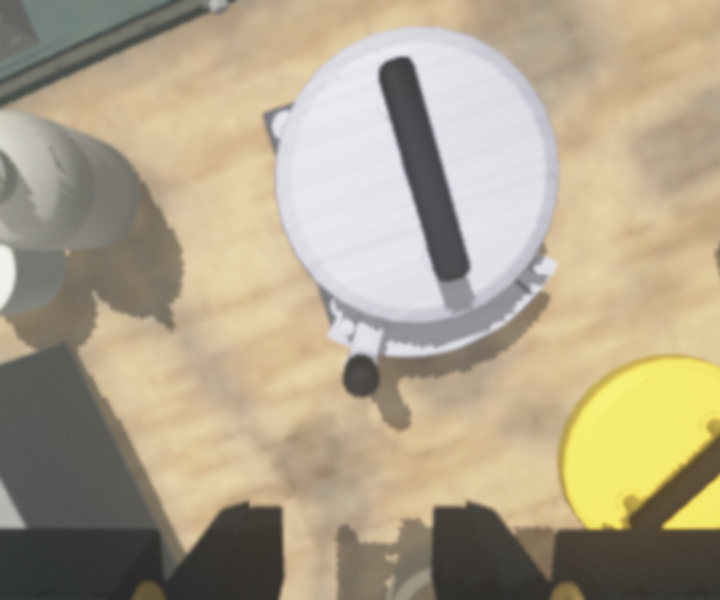

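The knob at crop (361,374) lies on the predicted locked position, well past the threshold, and the cover is still seated. I'm regrasping the handle.

Request:
drive_tool(deltas=[[[0, 0, 0], [0, 0.91, -3.22], 5], [[0, 0, 0], [0, 0.91, -3.22], 5], [[0, 0, 0], [0, 0.9, -3.22], 5], [[-6, 0, 0], [0, 0, 0], 5], [[-6, 0, 0], [0, 0, 0], 5], [[-6.1, 0, 0], [2, 0, 0], 5], [[0, 0, 0], [3, 0, 0], 5], [[0, 0, 0], [3, 0, 0], 5], [[0, 0, 0], [1.5, 0, 0], 5], [[0, 0, 0], [0, 0, 0], 5], [[0, 0, 0], [0, 0, 0], 5]])

```text
clock: 17.55
tool_pos: [0.5763, 0.2008, 0.1568]
eef_rot: [-0.706, 0.019, 0.708, 0.018]
contact_force: [0.5, 0.5, 0.1]
opening: 0.566
```

Run:
```python
from h import *
from plant import r
s=r.get_state();M=R.from_quat(s['eef_rot']).as_matrix()
print(s['tool_pos'],np.degrees(np.arctan2(M[1,1],M[0,1])),s['contact_force'],s['opening'],tool(s,[.5765,.2025,.108]))
```

```text
[0.57626666 0.20083451 0.15682707] -92.95963246721855 [0.46723479 0.51597201 0.12814098] 0.5659886590373538 [ 4.88230069 -0.17674268 -0.03177451]
```

Request:
drive_tool(deltas=[[[0, 0, 0], [1.5, -0.25, 0], 5], [[0, 0, 0], [2, 0, 0], 5], [[0, 0, 0], [1, 0, 0], 5], [[0, 0, 0], [0.4, 0, 0], 5], [[0, 0, 0], [0, 0, 0], 3], [[0, 0, 0], [0, 0, 0], 2], [[0, 0, 0], [0, 0, 0], 1], [[0, 0, 0], [0, 0, 0], 0], [[0, 0, 0], [0, 0, 0], 0], [[0, 0, 0], [0, 0, 0], 0], [[0, 0, 0], [0, 0, 0], 0], [[0, 0, 0], [0, 0, 0], 0]], force=30)

```text
clock: 18.55
tool_pos: [0.5776, 0.204, 0.1103]
eef_rot: [0.707, -0.018, -0.707, -0.018]
contact_force: [-0.6, -0.7, 4.6]
opening: 0.151
```

Request:
drive_tool(deltas=[[[0, 0, 0], [0, 0, 0], 0], [[0, 0, 0], [0, 0, 0], 0], [[0, 0, 0], [0, 0, 0], 0], [[0, 0, 0], [0, 0, 0], 0]], force=40)

```text
clock: 18.88
tool_pos: [0.5776, 0.204, 0.1102]
eef_rot: [0.707, -0.018, -0.707, -0.018]
contact_force: [-0.6, -0.6, 4.8]
opening: 0.155
```

Request:
drive_tool(deltas=[[[0, 0, 0], [-0.1, 0, 0], 0], [[0, 0, 0], [-0.1, 0, 0], 0], [[0, 0, 0], [-0.1, 0, 0], 0], [[0, 0, 0], [-0.1, 0, 0], 0], [[0, 0, 0], [-0.1, 0, 0], 0], [[0, 0, 0], [-0.1, 0, 0], 0], [[0, 0, 0], [-0.1, 0, 0], 0], [[0, 0, 0], [-0.1, 0, 0], 0], [[0, 0, 0], [0, 0, 0], 0], [[0, 0, 0], [0, 0, 0], 0]])

```text
clock: 19.72
tool_pos: [0.5775, 0.2041, 0.118]
eef_rot: [0.707, -0.018, -0.707, -0.018]
contact_force: [-0.3, -0.3, -3.5]
opening: 0.15
```

Request:
drive_tool(deltas=[[[0, 0, 0], [-0.2, 0, 0], 0], [[0, 0, 0], [-0.3, 0, 0], 0], [[0, 0, 0], [-0.4, 0, 0], 0], [[0, 0, 0], [-0.7, 0, 0], 0], [[0, 0, 0], [-1.1, 0, 0], 0], [[0, 0, 0], [-1.5, 0, 0], 0], [[0, 0, 0], [-1.8, 0, 0], 0], [[0, 0, 0], [-1.5, 0, 0], 0], [[0, 0, 0], [-1.1, 0, 0], 0], [[0, 0, 0], [-0.6, 0, 0], 0], [[0, 0, 0], [0, 0, 0], 0], [[0, 0, 0], [0, 0, 0], 0]])

```text
clock: 20.72
tool_pos: [0.5771, 0.204, 0.2098]
eef_rot: [-0.707, 0.018, 0.707, 0.018]
contact_force: [0.0, 0.4, -2.9]
opening: 0.149
```

Run:
```python
from h import *
dd,s=snap('scene','s7');print(s['tool_pos'],s['contact_force'],s['opening'])
b=cv2.resize(dd['color'][:,:,::-1][150:300,120:320],(800,600),interpolation=2);cv2.imwrite('pics/m7.png',b)
```

```text
[0.57706112 0.20399632 0.2097544 ] [ 0.00936309  0.37431529 -2.94690585] 0.14915238177814313
```

View pics/m7.png

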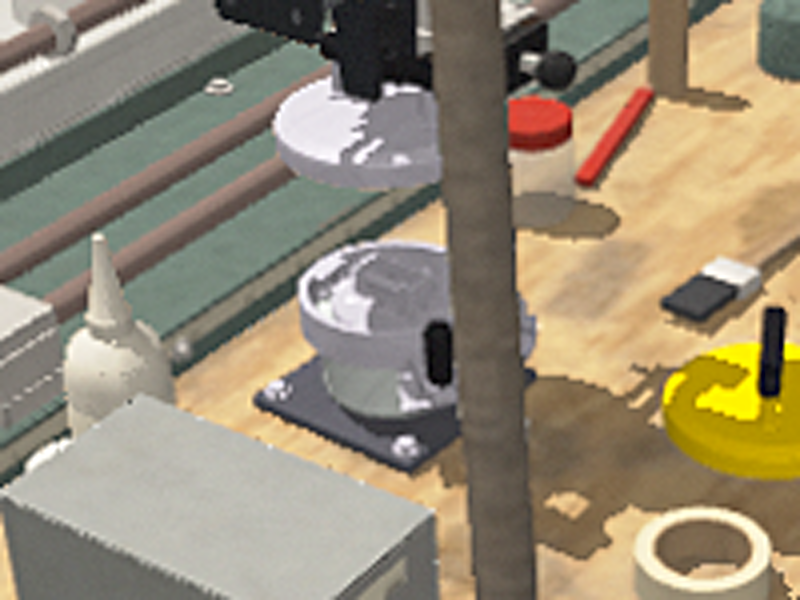

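The picture shows the cover held above the pot, the knob on the locked side and grey lid surfaces in the mouth. The wrist force can't tell one lid from two here, so I'm comparing the mouth before and after.

Run:
```python
from h import *
a,b=[cv2.resize(load(n)[0]['color'][:,:,::-1][205:262,185:240],(390,400),interpolation=cv2.INTER_NEAREST) for n in('s3','s7')]
cv2.imwrite('pics/m8.png',np.hstack([a,b]))
from plant import r
print(r.get_state()['contact_force'])
```

```text
[-0.11796531 -0.32116101 -2.81345476]
```

View pics/m8.png

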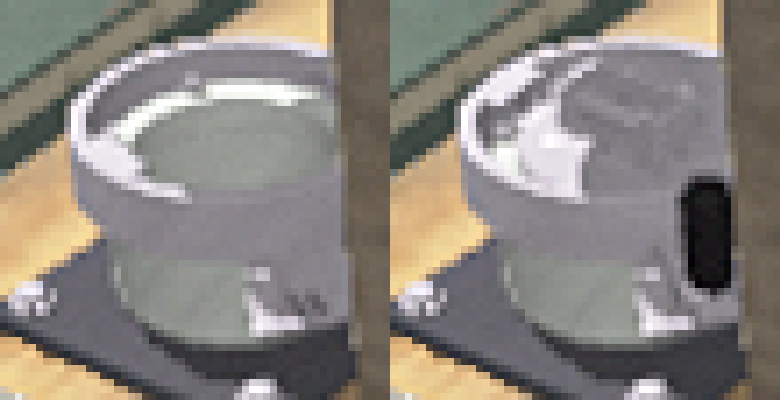

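Before, the mouth was open; now the brush lid with its slotted chimney sits in it under the locked collar. The cover is about 10 cm up.

```bash
python3 -c "
from plant import r
print(r.finish_job())"
```

```text
the job is handed in; nothing more can be done
None
```

The glue pot is ready and I handed the job in at about 21 s of the 67 s allowed; it reports no verdict. I lifted the lid pair by the bar handle, lowered it onto the pot and let go. Then I turned the collar clockwise by its knob to the locked mark, regripped the handle and pulled the cover straight up.

**Last checks:**
- **Seating:** The pair touched down at the height predicted for fully seated, about 0.108 m at the tool. The handle then lay where the measured pot axis put it.
- **Collar:** In the wrist picture the knob was within about 2 pixels of its predicted locked position. I felt no clear push from the stop, so the picture is the evidence here.
- **Cover:** It is still gripped, about 10 cm above where it sat, centred over the pot and looking level.
- **Brush lid:** Before-and-after pictures show its chimney sitting in the pot's mouth.

**One reading disagreed:** the wrist showed 2.9 N of load at the end, where the cover alone should give about 2.2 N. That reading has an offset of up to about 0.9 N, so I relied on the pictures for the separation.

The brush, bottle, jar and yellow look-alike looked untouched, but I did not measure them.

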